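# Spring a beech rail into the finishing cradle

### The arm

A 6-joint arm with a two-finger parallel gripper is mounted at the origin on the work surface. World frame = base frame: x ahead of the robot, y to its left, z up, the work surface at z = 0. Lengths are in m, angles in rad, forces in N, time in s.
With the tool pointing down it reaches from about 0.35 to 0.975 m from the base axis. Payload 7.1 kg.
Tool frame: the origin (TCP) lies on the centre line of the jaws, within the pads' length; the fingertips stand 8 mm ahead of it and the grasp point (between the pads) lies 11 mm behind it; z points along the fingers, y is the line along which they close (so a half turn about z gives the same grasp; the last joint's range is limited). The gripper opens to 88 mm and grips with 3 to 60 N. Pads are 20 mm wide; open, the fingers measure 115 mm over their backs; the gripper's body (75 mm by 178 mm) begins 61 mm behind the grasp point.
Start: joints at [1.293, 0.423, 1.63, -0, 1.089, -0.019], TCP at [0.16, 0.604, 0.231] pointing down, gripper open.
Joint ranges: [-3, 3], [-0.9, 2.11], [0.09, 2.58], [-1.31, 4.45], [0.11, 2.69], [-2.54, 2.54]. Speed limits (rad/s): [2.39, 2.39, 3.01, 3.14, 3.14, 3.14].

### API

Orientations are given as a unit quaternion [x, y, z, w].
In Python, from workcell import sense, get_image, calibration, sign_off, silhouettes gives the robot as it stands. The module is installed in compiled form; this text tells all that it offers.
- The arm moves only by the tool servo_tool, never from a script. Its argument "rows" is a list of rows, each a list of 4 numbers: the shift along the tool's x, y, z in mm, then the turn about the tool's z in units of 5 degrees (1.0 is 5 degrees). In form: [[tx, ty, tz, yaw], ...]. A call has 1 to 8 rows; each row shifts and turns the commanded pose from where the row before left it, along the tool's axes as they then stand; what a row does not reach is not made up. A row lasts 1/10 s, in which the tool goes at most 50 mm and 8.59 degrees, less where a joint would pass 70% of its speed; a pose out of reach is approached as far as the arm can. A call is refused whole if a number of a shift passes 50 or a number of a turn 1, either way. A call with a gripper value outside its range is refused whole. "claw" is the finger opening in mm, from 0 to 87.8, set as the call begins (left out, the last holds). The fingers move at their own pace and stop on an object; "grip_force" is the grip in N (left out, the last holds). Time passes only in rows, so rows that do not move let the fingers close. It gives the time, the measured TCP pose, the force, the opening and the grip force at its end, in the units of the state.
- sense(): the state, without advancing time (a new reading comes with each control period).
- get_image(name): name is "scene" or "top"; returns (picture, depth): 420x560x3 uint8, red, green, blue; 420x560 float32, m along the optical axis (not along the pixel's ray), 0 where there is no reading.
- calibration(name): a dict with "K" (3x3 intrinsics, pixels), "R" (3x3) and "t" (3): a world point X has camera coordinates R X + t. Camera axes: x right, y down, z forward; pixel columns grow to the right and rows downward; lengths in m; the calibration is good to about 2 mm. A picture is of the moment at which its call begins. calibration takes no time and is no camera call.
- sign_off(): hands the job in; it is judged then, once.
Trained networks look in the newest picture that a camera, given by its name, has taken for a name from the list of things; names that differ only in an ending like _2 or _b are one class to them, and where a whole thing is asked for, a point or a joint stands for the part that bears it (a point fixed in the world has none). Each returns a list of dicts, best first, with "p" (0 to 1); they miss things now and then, are a little off and sometimes report something else, mostly with a low value. They report only what shows in the picture. A call takes as long as a camera call. They do not tell look-alikes from the thing itself.
- silhouettes(target, camera): "pixels" (420x560 bool, what is visible of it) and "rect" ([left, top, width, height] in pixels, round what is visible of it).
The state is a dict: "time_s": time; "joints": joint angles; "qd": joint speeds; "joint_torque": joint torques, N m; "eef_pos": TCP position; "ee_rot": TCP orientation; "contact_force": force on the tool from outside, world axes, zero at the start; "wrist_torque": the same for the moment, N m; "gripper_width": finger opening in m; "gripper_force": force on a finger pad.
Only numpy, scipy, OpenCV 4.12 (cv2) and the standard library are available. Lean on these libraries where they do the work, as an engineer would, in place of code of your own. Each camera call takes 0.05 s, during which the arm holds its last target. There are 200 camera calls.

### The job

Pick up the beech rail from its rest and load it into the finishing cradle: press its red sprung pin against the tall blue cheek, compress it until the rail fits between the two cheeks, work it down until the pin springs into the blue cheek's recess, let the steel stub seat fully in the dark cheek's recess, and let go. Be gentle: rail and cradle must never press on each other with more than 28 N. Leave the glue bottle, the screw bin and the hammer where they are.

Things in the scene. Friction and masses are not known exactly. Their poses are not given: they have to be found in the camera images.
- rail_mid (a point): centre of the loose rail: beech bar 30 x 30 mm square, 140 mm long along its y axis, about 0.25 kg, lying level on the rest, centre 51 mm above the bench, z up. On its axis it has a sprung pin at the +y end and a fixed stub at the -y end; free length from stub tip to pin tip 174 mm
- rail_plain_end (a point): centre of the rail's square -y end face, 70 mm from its centre; axes as the rail's. Here a fixed steel stub stands out along the axis: 10 mm diameter, 7 mm long, rounded tip
- rail_sprung_end (a point): centre of the rail's +y end face (brass band), 70 mm from its centre. Here the red sprung pin stands out 27 mm when free: 10 mm diameter, bluntly bevelled, slippery nylon nose (friction 0.15). It goes in by at most 23 mm, to a hard stop; damped, 120 N per m/s; pushing it in takes 1.5 N at first plus 0.7 N per mm: 13.4 N at 17 mm, 17.6 N at 23 mm
- jig: finishing cradle, fixed. Plywood base 120 x 270 x 18 mm; origin under its centre, y along it. On it a carriage: a bed (top 30 mm above the bench) with two cheeks 60 mm wide (x), 20 mm thick (y), inner faces 157 mm apart: at +y the tall blue one, top 145 mm above the bench, at -y the low dark wooden one, top 101 mm. The carriage is clamped up to 15 mm either way along y off the base's middle
- jig_mid (a point): middle of the cradle's base, 85 mm above the bench; axes as jig. Each cheek's inner face has a square recess 13.5 mm wide and high, centred at this height and x; the blue one 8 mm deep, the dark one 9 mm. The carriage's offset along y (-15 to +15 mm) is not in this reading: find them by feel or eye. Loaded, the rail's plain end face bears on the dark cheek, its pin pressed in 2 mm
- rest: rail rest, fixed: grey board 100 x 150 x 12 mm with two pale battens across it, tops 36 mm above the bench, at y = +45 and -45 mm; origin under the board's centre. The rail's middle lies free between the battens
- glue: white glue bottle, 60 mm diameter, 170 mm high, upright; origin at the centre of its underside; bystander
- screw_bin: open plywood bin 110 x 150 x 60 mm; origin at the centre of its underside; bystander
- mallet: hammer lying on the bench, 240 mm long; bystander
There are look-alikes about, which are no part of the job. Of the things that look like the part that bears rail_mid, the largest one is meant.

How it is judged:
On the way:
1. the rail has been lifted off its rest (height (world z) of rail_mid above 0.1 m), for 0.1 s.
At the end, for the whole second after the job is handed in: Rail level between the cheeks, pin and stub in their recesses: both ends within 4 mm below to 3 mm above the recess centres' height and within 4 mm sideways of their line, its centre 27 mm towards the dark to 10 mm towards the blue cheek of mid-base; borne by the cradle, at rest, released (z of rail_plain_end in the frame of jig_mid between -0.004 and 0.003 m and z of rail_sprung_end in the frame of jig_mid between -0.004 and 0.003 m and x of rail_plain_end in the frame of jig_mid between -0.004 and 0.004 m and x of rail_sprung_end in the frame of jig_mid between -0.004 and 0.004 m and y of rail_mid in the frame of jig_mid between -0.027 and 0.01 m and contact force between rail and jig above 0.5 N and linear speed of rail below 0.01 m/s); the robot touches nothing.
It fails at once if rail and cradle press on each other with more than 28 N (contact force between rail and jig above 28 N).
It fails at once if the glue bottle is shifted by more than 30 mm (distance of glue from where it was at the start of the episode above 0.03 m).
It fails at once if the screw bin is shifted by more than 30 mm (distance of screw_bin from where it was at the start of the episode above 0.03 m).
It fails at once if the hammer is shifted by more than 30 mm (distance of mallet from where it was at the start of the episode above 0.03 m).
It also fails if it takes over 70 s, if anything falls off the work surface, if the arm or the gripper's body presses on something with over 40 N, if the wrist force passes 120 N, or if a joint passes its speed limit or range.

## Working session

There is one attempt and no reset: what is moved stays moved. The work goes in short steps, Python scripts to look and compute and a tool call to move; the robot and the scene stay as the last step left them, time stands still between calls to the robot, and variables do not carry over. Pictures are saved under pics/ and viewed, at most 10 in all, crops included, and the job is handed in when it is done.

Besides the shell and the picture viewer there is one more tool, called after "Call:" as name(argument=value, ...) on one line, values as JSON. servo_tool: Moves the arm, as the interface text tells. Its arguments: {"type":"object","properties":{"rows":{"type":"array"},"claw":{"type":"number"},"grip_force":{"type":"number"}},"required":["rows"]}

```bash
mkdir -p pics; cat > h.py <<'E'
import numpy as np, cv2
from workcell import sense, get_image, calibration, sign_off, silhouettes
def pts(cam, d, mask):
    c=calibration(cam);K,R,t=map(np.array,(c["K"],c["R"],c["t"]))
    v,u=np.nonzero(mask&(d>0));z=d[v,u]
    p=np.stack([(u-K[0,2])*z/K[0,0],(v-K[1,2])*z/K[1,1],z],1)
    return (p-t)@R
E
python3 - <<'E'
from h import *
ims=[]
D={}
for c in("scene","top"):
    im,d=get_image(c);D[c]=d;cv2.imwrite(f"pics/{c}0.png",im[:,:,::-1]); np.save(f"pics/{c}d.npy",d)
for n in("rail_mid","jig","rest","glue","screw_bin","mallet"):
    for c in("scene","top"):
        for s in silhouettes(n,c)[:3]:
            p=pts(c,D[c],s["pixels"])
            if len(p)<10: continue
            top=p[p[:,2]>np.percentile(p[:,2],95)-.006]
            r=cv2.minAreaRect((p[:,:2]*1000).astype(np.float32))
            print(n,c,round(s["p"],2),s["rect"],"med",np.median(p,0).round(3),"zmax",np.percentile(p[:,2],98).round(3),"rect",np.round(r[0],0),np.round(r[1],0),round(r[2],1))
print(sense())
E
```

```text
rail_mid scene 0.86 [232.1, 167.2, 46.0, 42.2] med [ 0.512 -0.178  0.064] zmax 0.068 rect [ 492. -221.] [251.  57.] 66.9
rail_mid scene 0.65 [172.3, 158.3, 42.8, 16.2] med [ 0.514 -0.379  0.019] zmax 0.024 rect [ 510. -396.] [139.  45.] 88.7
rail_mid scene 0.64 [262.0, 130.3, 14.4, 33.1] med [ 0.333 -0.296  0.021] zmax 0.025 rect [ 327. -302.] [120.  23.] 50.2
rail_mid top 0.92 [404.9, 222.9, 58.6, 22.9] med [ 0.506 -0.387  0.022] zmax 0.026 rect [ 507. -393.] [ 25. 125.] 10.2
rail_mid top 0.88 [372.8, 300.4, 46.7, 46.2] med [ 0.319 -0.309  0.021] zmax 0.025 rect [ 320. -309.] [129.  25.] 51.1
rail_mid top 0.83 [294.7, 217.5, 83.2, 31.7] med [ 0.502 -0.189  0.065] zmax 0.069 rect [ 505. -191.] [183.  37.] 77.7
jig scene 0.85 [305.7, 227.9, 161.6, 118.8] med [0.532 0.191 0.029] zmax 0.145 rect [459. 155.] [248. 278.] 14.0
rest scene 0.57 [217.0, 179.5, 73.3, 47.5] med [ 0.529 -0.178  0.012] zmax 0.037 rect [ 525. -189.] [105. 179.] 11.9
rest scene 0.36 [270.6, 326.2, 120.7, 91.5] med [0.733 0.207 0.017] zmax 0.061 rect [735. 211.] [144. 170.] 6.0
rest top 0.86 [300.8, 208.7, 80.8, 58.
[... 913 characters left out ...]
[ 1.29299842e+00,  4.23085227e-01,  1.62990945e+00,  4.68283020e-06,
        1.08860508e+00, -1.90001814e-02]), 'qd': array([-1.81210388e-03, -1.46634868e-03, -3.92383983e-04, -4.34450147e-05,
        8.58574537e-04, -2.28400209e-04]), 'joint_torque': array([-2.34834351e-04, -5.44427097e+01, -2.73999506e+01,  6.43145875e-02,
        1.69425976e-02, -2.46832263e-05]), 'eef_pos': array([0.15991705, 0.60417213, 0.23068057]), 'ee_rot': array([ 1.29039132e-01,  9.91639502e-01, -3.20406388e-06, -2.57650017e-06]), 'contact_force': array([ 0.36067824,  0.31571678, -0.25726549]), 'wrist_torque': array([-0.02164997, -0.01648899, -0.01142208]), 'gripper_force': 0.0, 'gripper_width': 0.0876230708314639}
```

View pics/scene0.png

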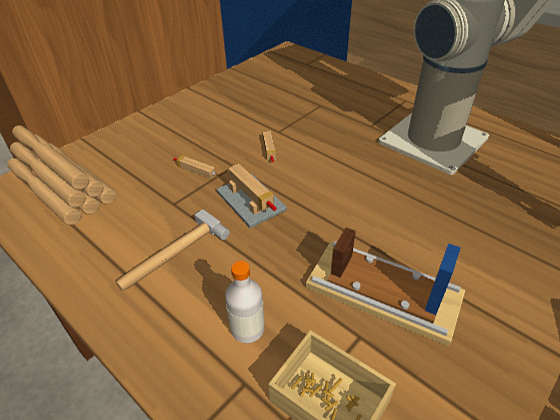

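View pics/top0.png

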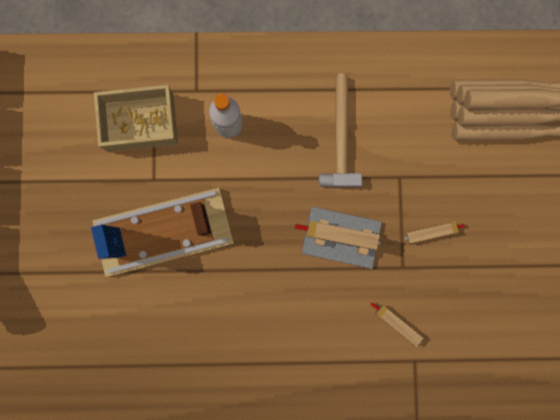

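The pictures show the rail on the grey rest, with its pin at top-view (301,228) pointing toward +y. In the same view the cradle has its blue cheek at (109,241) and its dark cheek at (201,219). Two smaller rails are look-alikes. Next I'll refine the geometry.

```bash
cat > m.py <<'E'
from h import *
def rect(p): 
    r=cv2.minAreaRect((p[:,:2]*1000).astype(np.float32)); return np.round(r[0],1),np.round(r[1],1),round(r[2],1)
def run(srcs):
  for c,im,d in srcs:
    P=pts(c,d,np.ones(d.shape,bool)); C=im.reshape(-1,3)[(d>0).ravel()].astype(int)
    near=lambda x,y,r:np.hypot(P[:,0]-x,P[:,1]-y)<r
    z=P[:,2]; print(c)
    def rep(n,m):
        q=P[m]
        if len(q)<8: print(n,len(q));return
        print(n,len(q),rect(q),q.mean(0).round(4))
    R_=near(.5,-.19,.13)
    rep("railtop",R_&(z>.062)&(z<.072)); 
    rep("pin",R_&(C[:,0]>90)&(C[:,1]<.3*C[:,0])&(z>.035))
    J=near(.51,.2,.22)
    rep("blue top",J&(z>.1405)&(z<.149))
    rep("dark top",J&(z>.097)&(z<.1045)&(C[:,2]<C[:,0]))
    rep("base",J&(z>.013)&(z<.022))
    rep("bed",J&(z>.026)&(z<.033))
if __name__=="__main__":
    run([(c,cv2.imread(f"pics/{c}0.png")[:,:,::-1],np.load(f"pics/{c}d.npy")) for c in("scene","top")])
E
python3 m.py
```

```text
scene
railtop 583 (array([ 504.6, -193.1]), array([140.9,  32.5]), 78.0) [ 0.5065 -0.1887  0.0657]
pin 41 (array([ 523.2, -111.5]), array([26.2,  9.8]), 75.9) [ 0.5226 -0.1108  0.0546]
blue top 390 (array([496. , 258.3]), array([62.2, 20. ]), 14.0) [0.4983 0.2589 0.1449]
dark top 301 (array([516.4, 171.7]), array([ 62.8, 196.9]), 15.0) [0.5408 0.0882 0.1008]
base 2500 (array([593.2, 190.5]), array([276.8, 270.3]), 14.4) [0.5525 0.2013 0.0178]
bed 4063 (array([591.4, 190.1]), array([258.8, 248.9]), 14.1) [0.5312 0.1798 0.0295]
top
railtop 1053 (array([ 501.8, -195.1]), array([140.3,  31.1]), 78.3) [ 0.5015 -0.1944  0.0656]
pin 42 (array([ 519.4, -113.3]), array([24.1,  6.7]), 78.6) [ 0.5194 -0.1133  0.0548]
blue top 390 (array([493.9, 256.4]), array([60.2, 21.8]), 14.2) [0.4936 0.2563 0.1441]
dark top 332 (array([516. , 167.9]), array([ 60.2, 191.1]), 14.0) [0.5362 0.0865 0.1003]
base 2011 (array([593.9, 189.4]), array([282.1, 269.9]), 14.1) [0.5288 0.134  0.0174]
bed 3493 (array([594.7, 187.4]), array([273.6, 247.6]), 13.2) [0.5169 0.1745 0.0291]
```

Call:
servo_tool(rows=[[0, 0, 0, 1], [0, 0, 0, 1], [0, 0, 0, 1], [0, 0, 0, 1], [0, 0, 0, 1], [0, 0, 0, 1], [0, 0, 0, 1], [0, 0, 0, 1]], claw=80)

```text
time_s: 1.5
eef_pos: [0.16, 0.6042, 0.2307]
ee_rot: [0.462, 0.887, 0.0, -0.0]
contact_force: [-0.4, -0.5, 0.4]
gripper_width: 0.08
gripper_force: 0.0
```

Call:
servo_tool(rows=[[0, 0, 0, 1], [0, 0, 0, 1], [0, 0, 0, 1], [0, 0, 0, 1], [0, 0, 0, 1], [0, 0, 0, 1], [0, 0, 0, 1], [0, 0, 0, 1]])

```text
time_s: 2.3
eef_pos: [0.1599, 0.6042, 0.2307]
ee_rot: [0.737, 0.675, 0.0, -0.0]
contact_force: [-0.0, 0.0, 0.3]
gripper_width: 0.0799
gripper_force: 0.0
```

Call:
servo_tool(rows=[[0, 0, 0, 0.9], [0, 0, 0, 0.5], [-35.5, 25, 0, 0], [-35.5, 25, 0, 0], [-35.5, 25, 0, 0], [-35.5, 25, 0, 0], [-35.5, 25, 0, 0], [-35.5, 25, 0, 0]])

```text
time_s: 3.1
eef_pos: [0.2635, 0.3634, 0.2309]
ee_rot: [0.776, 0.631, 0.0, -0.0]
contact_force: [0.7, 0.4, 0.6]
gripper_width: 0.0794
gripper_force: 0.0
```

Call:
servo_tool(rows=[[-35.5, 25, 0, 0], [-35.5, 25, 0, 0], [-35.5, 25, 0, 0], [-35.5, 25, 0, 0], [-35.5, 25, 0, 0], [-35.5, 25, 0, 0], [-35.5, 25, 0, 0], [-35.5, 25, 0, 0]])

```text
time_s: 3.9
eef_pos: [0.4012, 0.0442, 0.2311]
ee_rot: [0.776, 0.63, 0.0, 0.0]
contact_force: [-0.1, 0.4, 0.2]
gripper_width: 0.0797
gripper_force: 0.0
```

Call:
servo_tool(rows=[[-35.5, 25, 0, 0], [-35.5, 25, 0, 0], [-35.5, 25, 0, 0], [-35.5, 25, 0, 0], [-35.5, 25, 0, 0], [-35.5, 25, 0, 0], [0, 0, 0, 0], [0, 0, 0, 0]])

```text
time_s: 4.7
eef_pos: [0.5035, -0.1938, 0.2303]
ee_rot: [0.777, 0.63, -0.0, -0.0]
contact_force: [-0.6, -0.3, -1.2]
gripper_width: 0.0801
gripper_force: 0.0
```

Call:
servo_tool(rows=[[0, 0, 40, 0], [0, 0, 40, 0], [0, 0, 40, 0], [0, 0, 35, 0], [0, 0, 20, 0], [0, 0, 15, 0], [0, 0, 0, 0], [0, 0, 0, 0]])

```text
time_s: 5.5
eef_pos: [0.5041, -0.1928, 0.0413]
ee_rot: [0.776, 0.631, 0.0, 0.0]
contact_force: [0.1, 0.1, 0.4]
gripper_width: 0.0801
gripper_force: 0.0
```

Call:
servo_tool(rows=[[0, 0, 0, 0], [0, 0, 0, 0], [0, 0, 0, 0], [0, 0, 0, 0], [0, 0, 0, 0], [0, 0, 0, 0], [0, 0, 0, 0], [0, 0, 0, 0]], claw=20, grip_force=20)

```text
time_s: 6.3
eef_pos: [0.5037, -0.1933, 0.0407]
ee_rot: [0.776, 0.63, -0.0, -0.0]
contact_force: [-0.1, 0.2, 1.0]
gripper_width: 0.0299
gripper_force: 20.0
```

Call:
servo_tool(rows=[[0, 0, 0, 0], [0, 0, 0, 0], [0, 0, 0, 0], [0, 0, 0, 0]], claw=10, grip_force=55)

```text
time_s: 6.7
eef_pos: [0.5037, -0.1932, 0.0407]
ee_rot: [0.776, 0.63, -0.0, -0.0]
contact_force: [-1.0, -0.1, 1.7]
gripper_width: 0.0295
gripper_force: 55.0
```

Call:
servo_tool(rows=[[0, 0, -5, 0], [0, 0, -15, 0], [0, 0, -30, 0], [0, 0, -35, 0], [0, 0, -35, 0], [0, 0, -30, 0], [0, 0, -10, 0], [0, 0, 0, -0.5]])

```text
time_s: 7.5
eef_pos: [0.5046, -0.1935, 0.2029]
ee_rot: [0.762, 0.647, 0.001, 0.002]
contact_force: [0.2, 0.7, -3.7]
gripper_width: 0.0296
gripper_force: 55.0
```

Call:
servo_tool(rows=[[0, 0, 0, -0.9], [0, 0, 0, -1], [0, 0, 0, -1], [0, 0, 0, -1], [0, 0, 0, -0.8], [0, 0, 0, 0], [15, 5, 0, 0], [25, 8, 0, 0]])

```text
time_s: 8.3
eef_pos: [0.5064, -0.1511, 0.2003]
ee_rot: [0.616, 0.788, -0.0, -0.0]
contact_force: [1.1, -0.3, -2.3]
gripper_width: 0.0294
gripper_force: 55.0
```

Call:
servo_tool(rows=[[35, 11, 0, 0], [40, 13, 0, 0], [40, 13, 0, 0], [40, 13, 0, 0], [40, 13, 0, 0], [40, 13, 0, 0], [25, 8, 0, 0], [16, 5, 0, 0]])

```text
time_s: 9.1
eef_pos: [0.5246, 0.1408, 0.2005]
ee_rot: [0.614, 0.789, -0.0, -0.0]
contact_force: [0.3, -0.3, -2.2]
gripper_width: 0.0299
gripper_force: 55.0
```

Call:
servo_tool(rows=[[0, 0, 0, 0], [0, 0, 0, 0], [0, 0, 0, 0]])

```text
time_s: 9.4
eef_pos: [0.525, 0.1371, 0.2005]
ee_rot: [0.615, 0.789, -0.0, -0.0]
contact_force: [-0.3, 0.6, -2.2]
gripper_width: 0.0301
gripper_force: 55.0
```

```bash
cat > look.py <<'E'
from h import *
import sys
s=sense(); print(s["time_s"],s["eef_pos"].round(4),s["ee_rot"].round(4),s["contact_force"].round(2))
q=s["ee_rot"]; print("az",2*np.degrees(np.arctan2(q[1],q[0])))
zr=s["eef_pos"][2]+.0103
yj=np.array([-.2436,.9699]);xj=np.array([.9699,.2436])
for c in("scene","top"):
    im,d=get_image(c); cv2.imwrite(f"pics/{c}{sys.argv[1]}.png",im[:,:,::-1])
    P=pts(c,d,np.ones(d.shape,bool)); C=im.reshape(-1,3)[(d>0).ravel()].astype(int)
    rel=P[:,:2]-s["eef_pos"][:2]; a=rel@yj; b=rel@xj; z=P[:,2]
    N=(abs(a)<.2)&(abs(b)<.06); red=(C[:,0]>1.6*C[:,1])&(C[:,0]>1.6*C[:,2])
    # rail's top face, outside the fingers: lateral centre near each end
    for nm,m in(("rail-",N&(abs(z-zr-.015)<.004)&(a<-.03)&(a>-.075)&(abs(b)<.025)),("rail+",N&(abs(z-zr-.015)<.004)&(a>.03)&(a<.075)&(abs(b)<.025)),
        ("pin",N&red&(a>.07)&(a<.11)&(abs(z-zr)<.012)),("blue",N&(abs(z-.1445)<.004)&(C[:,2]>C[:,0])),("dark",N&(abs(z-.1005)<.003)&(a<-.02)&(abs(b)<.045)&(C[:,0]>C[:,2]))):
        if m.sum()<8: print(c,nm,m.sum()); continue
        A,B=a[m]*1000,b[m]*1000
        pc=lambda v:np.percentile(v,[2,98]).round(1)
        print(c,nm,m.sum(),"along",pc(A),"lat",pc(B),"mid",pc(B).mean().round(2),"z",np.median(z[m]).round(4))
E
python3 look.py 1
```

```text
9.4 [0.525  0.1371 0.2005] [ 6.150e-01  7.885e-01 -3.000e-04 -1.000e-04] [-0.27  0.58 -2.23]
az 104.09791810788403
scene rail- 100 along [-69.5 -54.4] lat [-11.8  17.2] mid 2.7 z 0.2257
scene rail+ 404 along [30.7 68.6] lat [-13.4  17. ] mid 1.8 z 0.2259
scene pin 106 along [70.8 95.8] lat [-0.8  7.1] mid 3.15 z 0.2142
scene blue 391 along [115.  134.2] lat [-27.1  31.7] mid 2.3 z 0.145
scene dark 296 along [-62.  -42.4] lat [-27.7  31.4] mid 1.85 z 0.1009
top rail- 454 along [-71.4 -30.7] lat [-16.2  12.7] mid -1.75 z 0.2252
top rail+ 0
top pin 0
top blue 141 along [113.4 132.6] lat [-30.6  -8.8] mid -19.7 z 0.1442
top dark 143 along [-63.5 -43.9] lat [-31.   24.5] mid -3.25 z 0.1002
```

Call:
servo_tool(rows=[[0, 0, 15, 0], [0, 0, 25, 0], [0, 0, 25, 0], [0, 0, 12, 0], [0, 0, 6, 0], [0, 0, 0, 0], [0, 0, 0, 0], [0, 0, 0, 0]])

```text
time_s: 10.3
eef_pos: [0.5261, 0.1383, 0.1187]
ee_rot: [0.615, 0.789, 0.001, 0.001]
contact_force: [0.6, 0.7, -3.4]
gripper_width: 0.0297
gripper_force: 55.0
```

Call:
servo_tool(rows=[[4, 0, 0, 0], [4, 0, 0, 0], [3, 0, 0, 0], [2, 0, 0, 0], [1, 0, 0, 0], [0, 0, 0, 0], [0, 0, 0, 0], [0, 0, 0, 0]])

```text
time_s: 11.1
eef_pos: [0.5219, 0.1516, 0.1177]
ee_rot: [0.615, 0.789, -0.0, 0.0]
contact_force: [0.3, 0.1, -2.8]
gripper_width: 0.0297
gripper_force: 55.0
```

Call:
servo_tool(rows=[[1, 0, 0, 0], [1, 0, 0, 0], [1, 0, 0, 0], [1, 0, 0, 0], [1, 0, 0, 0], [1, 0, 0, 0], [1, 0, 0, 0], [0, 0, 0, 0]])

```text
time_s: 11.9
eef_pos: [0.5202, 0.1584, 0.1177]
ee_rot: [0.614, 0.789, -0.0, 0.0]
contact_force: [1.0, -3.8, -2.9]
gripper_width: 0.0295
gripper_force: 55.0
```

Call:
servo_tool(rows=[[1, 0, 0, 0], [1, 0, 0, 0], [1, 0, 0, 0], [1, 0, 0, 0], [1, 0, 0, 0], [1, 0, 0, 0], [1, 0, 0, 0], [1, 0, 0, 0]])

```text
time_s: 12.7
eef_pos: [0.5184, 0.1654, 0.1177]
ee_rot: [0.614, 0.789, -0.0, 0.001]
contact_force: [2.4, -9.3, -2.1]
gripper_width: 0.0299
gripper_force: 55.0
```

Call:
servo_tool(rows=[[1, 0, 0, 0], [1, 0, 0, 0], [1, 0, 0, 0], [1, 0, 0, 0], [1, 0, 0, 0], [1, 0, 0, 0], [1, 0, 0, 0], [0, 0, 0, 0]])

```text
time_s: 13.5
eef_pos: [0.5169, 0.1716, 0.1177]
ee_rot: [0.614, 0.789, -0.001, 0.001]
contact_force: [3.7, -12.7, -2.1]
gripper_width: 0.0297
gripper_force: 55.0
```

```bash
python3 look.py 2; python3 - <<'E'
import cv2
a=cv2.imread("pics/scene2.png")[190:360,280:500]
cv2.imwrite("pics/c2.png",cv2.resize(a,None,fx=3.5,fy=3.5,interpolation=cv2.INTER_CUBIC))
E
```

```text
13.5 [0.5169 0.1716 0.1177] [ 6.142e-01  7.891e-01 -7.000e-04  9.000e-04] [  3.71 -12.75  -2.12]
az 104.20812175928064
scene rail- 155 along [-70.2 -50.6] lat [-12.2  16.4] mid 2.1 z 0.1428
scene rail+ 374 along [31.  68.4] lat [-13.3  17.3] mid 2.0 z 0.143
scene pin 31 along [70.3 78.5] lat [-1.2  6.2] mid 2.5 z 0.1315
scene blue 391 along [79.6 98.8] lat [-27.6  31.1] mid 1.75 z 0.1448
scene dark 267 along [-97.5 -77.8] lat [-28.1  30.7] mid 1.3 z 0.1009
top rail- 372 along [-71. -31.] lat [-16.2  12.4] mid -1.9 z 0.1423
top rail+ 0
top pin 0
top blue 71 along [77.8 96.6] lat [-31.5 -20.9] mid -26.2 z 0.1441
top dark 305 along [-98.5 -79.1] lat [-31.  27.] mid -2.0 z 0.1002
```

View pics/c2.png

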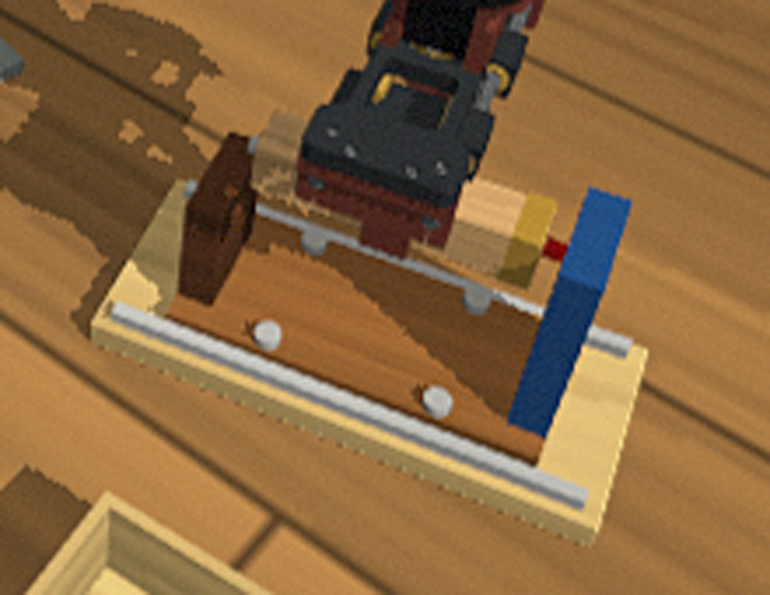

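Call:
servo_tool(rows=[[1, -0.3, 0, 0], [1, 0, 0, 0], [1, 0, 0, 0], [0.7, 0, 0, 0], [0, 0, 0, 0], [0, 0, 0, 0], [0, 0, 0, 0]])

```text
time_s: 14.3
eef_pos: [0.5159, 0.1747, 0.1177]
ee_rot: [0.614, 0.789, -0.001, 0.001]
contact_force: [4.9, -14.4, -2.5]
gripper_width: 0.0295
gripper_force: 55.0
```

Call:
servo_tool(rows=[[0, 0, 1, 0], [0, 0, 2, 0], [0, 0, 2, 0], [0, 0, 2, 0], [0, 0, 2, 0], [0, 0, 2, 0], [0, 0, 1, 0], [0, 0, 0, 0]])

```text
time_s: 15.1
eef_pos: [0.5161, 0.1748, 0.1059]
ee_rot: [0.614, 0.789, -0.001, 0.001]
contact_force: [4.6, -15.5, -0.6]
gripper_width: 0.0296
gripper_force: 55.0
```

Call:
servo_tool(rows=[[0, 0, 1, 0], [0, 0, 1.5, 0], [0, 0, 1.5, 0], [0, 0, 1.5, 0], [0, 0, 1.5, 0], [0, 0, 1.5, 0], [0, 0, 1.5, 0], [0, 0, 0, 0]])

```text
time_s: 15.9
eef_pos: [0.516, 0.1748, 0.0958]
ee_rot: [0.614, 0.789, -0.001, 0.001]
contact_force: [4.0, -14.7, -1.5]
gripper_width: 0.0301
gripper_force: 55.0
```

```bash
python3 look.py 3
```

```text
15.9 [0.516  0.1748 0.0958] [ 6.143e-01  7.891e-01 -6.000e-04  1.100e-03] [  4.04 -14.71  -1.54]
az 104.19746577589837
scene rail- 166 along [-70. -50.] lat [-12.4  16.5] mid 2.05 z 0.121
scene rail+ 365 along [30.8 68.4] lat [-13.5  17.1] mid 1.8 z 0.1211
scene pin 20 along [70.2 75.2] lat [-0.8  6.4] mid 2.8 z 0.1098
scene blue 392 along [76.3 95.4] lat [-27.9  31. ] mid 1.55 z 0.1448
scene dark 331 along [-100.7  -51.3] lat [-27.7  31.3] mid 1.8 z 0.1009
top rail- 355 along [-70.9 -30.9] lat [-16.1  12.6] mid -1.75 z 0.1207
top rail+ 0
top pin 0
top blue 21 along [75.5 93.3] lat [-27.1 -23.7] mid -25.4 z 0.1443
top dark 321 along [-101.8  -71.3] lat [-31.   26.3] mid -2.35 z 0.1002
```

Call:
servo_tool(rows=[[0, 0, 1.5, 0], [0, 0, 2, 0], [0, 0, 2, 0], [0, 0, 2, 0], [0, 0, 2, 0], [0, 0, 2, 0], [0, 0, 2, 0], [0, 0, 0, 0]])

```text
time_s: 16.8
eef_pos: [0.516, 0.1749, 0.0823]
ee_rot: [0.614, 0.789, -0.001, 0.001]
contact_force: [4.5, -14.7, -2.5]
gripper_width: 0.0297
gripper_force: 55.0
```

Call:
servo_tool(rows=[[0, 0, 1.5, 0], [0, 0, 1, 0], [0, 0, 1, 0], [0, 0, 0, 0], [0, 0, 0, 0]])

```text
time_s: 17.3
eef_pos: [0.5149, 0.1754, 0.0779]
ee_rot: [0.614, 0.789, -0.001, 0.0]
contact_force: [3.8, -10.6, -10.3]
gripper_width: 0.0295
gripper_force: 55.0
```

Call:
servo_tool(rows=[[0, 0, 0.5, 0], [0, 0, 0.5, 0], [0, 0, 0, 0], [0, 0, 0, 0]])

```text
time_s: 17.7
eef_pos: [0.515, 0.1754, 0.0772]
ee_rot: [0.614, 0.789, -0.001, 0.0]
contact_force: [2.8, -10.9, -6.0]
gripper_width: 0.0299
gripper_force: 55.0
```

Call:
servo_tool(rows=[[0, 0, 0.5, 0], [0, 0, 0.5, 0], [0, 0, 0, 0], [0, 0, 0, 0]])

```text
time_s: 18.1
eef_pos: [0.5152, 0.1755, 0.0766]
ee_rot: [0.614, 0.789, -0.001, 0.0]
contact_force: [1.3, -10.5, -2.9]
gripper_width: 0.03
gripper_force: 55.0
```

Call:
servo_tool(rows=[[0, 0, 0.5, 0], [0, 0, 0.5, 0], [0, 0, 0.5, 0], [0, 0, 0, 0], [0, 0, 0, 0]])

```text
time_s: 18.6
eef_pos: [0.5155, 0.1756, 0.0753]
ee_rot: [0.614, 0.789, -0.0, 0.0]
contact_force: [2.0, -9.9, -1.3]
gripper_width: 0.0296
gripper_force: 55.0
```

Call:
servo_tool(rows=[[-1, 0, 0, 0], [-1, 0, 0, 0], [-1, 0, 0, 0], [-1, 0, 0, 0], [0, 0, 0, 0], [0, 0, 0, 0]])

```text
time_s: 19.2
eef_pos: [0.5163, 0.1721, 0.0753]
ee_rot: [0.614, 0.789, -0.0, 0.0]
contact_force: [0.6, -8.8, -1.0]
gripper_width: 0.0296
gripper_force: 55.0
```

Call:
servo_tool(rows=[[-1, 0, 0, 0], [-1, 0, 0, 0], [0, 0, 0, 0], [0, 0, 0, 0]])

```text
time_s: 19.6
eef_pos: [0.5168, 0.1704, 0.0753]
ee_rot: [0.614, 0.789, -0.0, 0.0]
contact_force: [1.6, -6.9, -0.9]
gripper_width: 0.0299
gripper_force: 55.0
```

Call:
servo_tool(rows=[[-1, 0, 0, 0], [-1, 0, 0, 0], [0, 0, 0, 0], [0, 0, 0, 0]])

```text
time_s: 20.0
eef_pos: [0.5173, 0.1686, 0.0753]
ee_rot: [0.614, 0.789, -0.0, 0.0]
contact_force: [-0.3, -5.6, -2.1]
gripper_width: 0.0298
gripper_force: 55.0
```

```bash
python3 look.py 4
```

```text
20.0 [0.5173 0.1686 0.0753] [ 6.145e-01  7.890e-01 -1.000e-04  0.000e+00] [-0.28 -5.58 -2.06]
az 104.17513985025528
scene rail- 162 along [-74.9 -50.4] lat [-13.8  17.5] mid 1.85 z 0.1003
scene rail+ 358 along [30.9 68.6] lat [-13.3  17. ] mid 1.85 z 0.1006
scene pin 44 along [70.4 81.7] lat [-0.8  7. ] mid 3.1 z 0.0893
scene blue 393 along [ 82.6 101.8] lat [-27.7  31.8] mid 2.05 z 0.1449
scene dark 436 along [-94.1 -52.1] lat [-26.9  31.1] mid 2.1 z 0.1009
top rail- 339 along [-70.8 -30.8] lat [-16.2  12.7] mid -1.75 z 0.0999
top rail+ 0
top pin 0
top blue 0
top dark 692 along [-95.1 -22.6] lat [-28.6  25.2] mid -1.7 z 0.1002
```

Call:
servo_tool(rows=[[-1, 0, 0, 0], [-1, 0, 0, 0], [0, 0, 0, 0], [0, 0, 0, 0]])

```text
time_s: 20.5
eef_pos: [0.5177, 0.1668, 0.0752]
ee_rot: [0.614, 0.789, -0.0, -0.0]
contact_force: [-0.5, -5.7, -1.2]
gripper_width: 0.0298
gripper_force: 55.0
```

Call:
servo_tool(rows=[[-0.5, 0, 0, 0], [-0.5, 0, 0, 0], [-0.5, 0, 0, 0], [0, 0, 0, 0], [0, 0, 0, 0]])

```text
time_s: 21.0
eef_pos: [0.5181, 0.1654, 0.0752]
ee_rot: [0.614, 0.789, 0.0, 0.0]
contact_force: [-0.1, -2.9, -2.4]
gripper_width: 0.0298
gripper_force: 55.0
```

Nearly seated (about 0.5 mm left). I'll nudge until contact.

Call:
servo_tool(rows=[[-0.5, 0, 0, 0], [-0.3, 0, 0, 0], [0, 0, 0, 0], [0, 0, 0, 0]])

```text
time_s: 21.4
eef_pos: [0.5183, 0.1646, 0.0752]
ee_rot: [0.614, 0.789, 0.0, 0.0]
contact_force: [-0.1, -2.8, -1.3]
gripper_width: 0.03
gripper_force: 55.0
```

Call:
servo_tool(rows=[[-0.4, 0, 0, 0], [-0.3, 0, 0, 0], [0, 0, 0, 0], [0, 0, 0.5, 0], [0, 0, 0.5, 0], [0, 0, 0, 0], [0, 0, 0, 0]])

```text
time_s: 22.1
eef_pos: [0.5185, 0.1646, 0.0746]
ee_rot: [0.615, 0.789, 0.0, -0.0]
contact_force: [-2.2, 5.1, 2.4]
gripper_width: 0.0303
gripper_force: 55.0
```

```bash
python3 look.py 5
```

```text
22.1 [0.5185 0.1646 0.0746] [ 6.146e-01  7.889e-01  4.000e-04 -1.000e-04] [-2.17  5.13  2.39]
az 104.16090048853754
scene rail- 194 along [-74.7 -51.9] lat [-23.2  19.7] mid -1.75 z 0.1001
scene rail+ 360 along [31.  68.7] lat [-13.5  17.2] mid 1.85 z 0.1
scene pin 60 along [70.3 85.8] lat [-1.9  6.3] mid 2.2 z 0.0885
scene blue 391 along [ 86.8 105.9] lat [-27.3  31.4] mid 2.05 z 0.1451
scene dark 424 along [-90.  -53.1] lat [-27.1  30.8] mid 1.85 z 0.1006
top rail- 387 along [-74.5 -31. ] lat [-17.7  16.1] mid -0.8 z 0.0996
top rail+ 0
top pin 0
top blue 0
top dark 665 along [-90.9 -22.1] lat [-29.3  25.4] mid -1.95 z 0.0999
```

Call:
servo_tool(rows=[[0, 0, 0, 0], [0, 0, 0, 0], [0, 0, 0, 0], [0, 0, 0, 0]], grip_force=10)

```text
time_s: 22.6
eef_pos: [0.5185, 0.1646, 0.0746]
ee_rot: [0.615, 0.789, 0.0, -0.0]
contact_force: [-3.1, 4.2, 2.2]
gripper_width: 0.0305
gripper_force: 10.0
```

Call:
servo_tool(rows=[[0, 0, 0, 0], [0, 0, 0, 0], [0, 0, 0, 0], [0, 0, 0, 0], [0, 0, 0, 0], [0, 0, 0, 0]], claw=70)

```text
time_s: 23.2
eef_pos: [0.5185, 0.1639, 0.0742]
ee_rot: [0.615, 0.789, 0.0, 0.0]
contact_force: [-0.6, 0.7, -0.1]
gripper_width: 0.07
gripper_force: 0.0
```

Call:
servo_tool(rows=[[0, 0, -5, 0], [0, 0, -15, 0], [0, 0, -30, 0], [0, 0, -40, 0], [0, 0, -40, 0], [0, 0, -30, 0], [0, 0, 0, 0], [0, 0, 0, 0]])

```text
time_s: 24.0
eef_pos: [0.5187, 0.164, 0.2356]
ee_rot: [0.614, 0.789, 0.001, 0.001]
contact_force: [0.4, -0.3, -0.5]
gripper_width: 0.0701
gripper_force: 0.0
```

```bash
cat > fin.py <<'E'
from h import *
im,d=get_image("scene")
cv2.imwrite("pics/c6.png",cv2.resize(im[190:360,280:500,::-1],None,fx=3.5,fy=3.5,interpolation=cv2.INTER_CUBIC))
m=silhouettes("rail_mid","scene")
for s in m[:3]:
    p=pts("scene",d,s["pixels"]); t=p[(p[:,1]>.05)&(p[:,2]>.09)&(p[:,2]<.11)]
    if len(t)<20: continue
    r=cv2.minAreaRect((t[:,:2]*1000).astype(np.float32)); n=np.linalg.lstsq(np.c_[t[:,:2],np.ones(len(t))],t[:,2],rcond=None)[0]
    print(s["p"],r,t.mean(0),n)
print(sense()["contact_force"],sense()["time_s"])
E
python3 fin.py
```

```text
0.75 ((518.376708984375, 170.51544189453125), (33.83383560180664, 149.96202087402344), 13.474679946899414) [0.52261409 0.16865197 0.09855654] [-0.12742592 -0.03488528  0.17103459]
[-0.05926742 -0.10480888 -0.09897993] 24.1
```

View pics/c6.png

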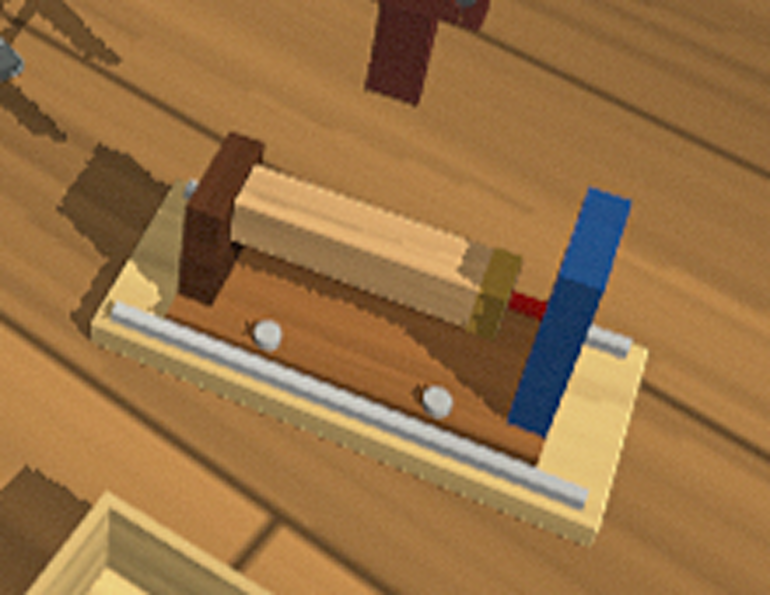

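The rail sits level and flush against the dark cheek (235,210), with its pin in the blue recess (545,305). The gripper is well clear, so I'm handing in.

```bash
python3 -c "
from workcell import sign_off; print(sign_off())"
```

```text
the job is handed in; nothing more can be done
None
```

The rail is loaded in the cradle, with its pin in the blue recess, its stub seated in the dark one and the gripper clear; the job was handed in at about 24 s, and sign-off returned no verdict.

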